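Make up two instrument sets for the steriliser

ROBOT

A 7-joint arm with a two-finger parallel gripper is mounted at the origin on the work surface. World frame = base frame: x ahead of the robot, y to its left, z up, the work surface at z = 0. Lengths are in m, angles in rad, forces in N, time in s.
With the tool pointing down it reaches from about 0.4 to 0.875 m from the base axis. Payload 6.5 kg.
Tool frame: the origin (TCP) lies at the very end of the fingers, on their centre line; the grasp point (between the pads) lies 19 mm behind it; z points along the fingers, y is the line along which they close (so a half turn about z gives the same grasp; the last joint's range is limited). The gripper opens to 88 mm and grips with 3 to 60 N. Pads are 18 mm wide; open, the fingers measure 123 mm over their backs; the gripper's body (75 mm by 187 mm) begins 45 mm behind the grasp point.
Start: joints at [1.202, 0.536, -0.004, 1.538, 0.003, 1.067, -0.071], TCP at [0.194, -0.62, 0.239] pointing down, gripper open.
Joint ranges: [-2.7, 2.7], [-0.37, 2.16], [-1.27, 1.26], [0.24, 2.4], [-1.31, 4.45], [0.19, 1.91], [-2.76, 2.76]. Speed limits (rad/s): [2.39, 2.39, 3.14, 3.14, 3.14, 3.14, 3.14].

INTERFACE

Orientations are given as [roll, pitch, yaw] about the fixed x, y, z axes, in that order (R = Rz(yaw) Ry(pitch) Rx(roll)).
In Python, from plant import bot, cams gives the robot as it stands. The module is installed in compiled form; this text tells all that it offers.
- The arm moves only by the tool send_rows, never from a script. Its argument "targets" is a list of rows, each a list of 3 entries, a list of its own where there are three numbers: the finger opening in cm, from 0 to 8.81, then the shift along the tool's x, y, z in cm, then the turn, a rotation vector about the tool's x, y, z in rad. A call has 1 to 12 rows; each row is the pose to reach, as a shift and turn from the pose commanded when the call began, along the tool's axes at that moment; what a row does not reach only later rows make up. A row lasts 1/8 s, in which the tool goes at most 62.5 mm and 10.7 degrees, less where a joint would pass 70% of its speed; a pose out of reach is approached as far as the arm can. A call with a gripper value outside its range is refused whole. The fingers move at their own pace and stop on an object; "grip_force" is the grip in N (left out, the last holds). Time passes only in rows, so rows that repeat a pose let the fingers close. It gives the time, the measured TCP pose, the force, the opening and the grip force at its end, in the units of the state.
- bot.get_obs(): the state, without advancing time (a new reading comes with each control period).
- cams.capture(name): name is "scene" or "top"; returns a dict with "frame" (400x640x3 uint8, red, green, blue), "fx", "fy", "cx", "cy" (pixels), "D" ([k1, k2, p1, p2, k3] as OpenCV has them; the pictures are not rectified), "position" and "orientation" of the camera in the world. Camera axes: x right, y down, z forward; pixel columns grow to the right and rows downward; lengths in m; the calibration is good to about 2 mm. A picture is of the moment at which its call begins. There is no depth.
- bot.sign_off(): hands the job in; it is judged then, once.
The state is a dict: "clock": time; "q": joint angles; "qd": joint speeds; "effort": joint torques, N m; "tcp_pos": TCP position; "eef_rot": TCP orientation; "contact_force": force on the tool from outside, world axes, zero at the start; "torque": the same for the moment, N m; "width": finger opening in m; "gripper_force": force on a finger pad.
Only numpy, scipy, OpenCV 4.12 (cv2) and the standard library are available. Lean on these libraries where they do the work, as an engineer would, in place of code of your own. Each camera call takes 0.05 s, during which the arm holds its last target. There are 200 camera calls.

TASK

Make up the two instrument sets for the steriliser. The long tray gets the wide bowl, standing upright in its short compartment, and the tweezers, lying flat in its long compartment; the small two-compartment tray gets the tall beaker, standing upright, and the closed instrument case, lying flat lid up, one in each compartment, whichever way round you like. Everything must rest on the tray floors, and the brown bottle, the tape roll and the humidifier jar must stay where they are.

Things in the scene. Friction and masses are not known exactly. Their poses are not given: they have to be found in the camera images.
- long_tray: Fixed steel tray, 262 (x) by 98 mm (y). Walls 3 mm thick, rim 12 mm above the table; top of its floor 3 mm above the table. Origin: centre of the underside, on the table. A rim-high divider makes a short compartment, inside 92 x 92 mm, centred at x = -82 mm, y = 0, and a long one, inside 161 (x) by 92 mm (y), centred at x = +47.5 mm, y = 0.
- short_tray: Fixed steel tray, 124 (x) by 153 mm (y). Walls 3 mm thick, rim 12 mm above the table; top of its floor 3 mm above the table. Origin: centre of the underside, on the table. A rim-high divider along x makes two equal compartments, inside 118 (x) by 72 mm (y), centred at x = 0, y = +37.5 and -37.5 mm. May stand at any yaw.
- bowl: Wide low open steel bowl with straight upright sides, 64 mm outside diameter, 36 mm high, walls 3 mm, about 0.12 kg, loose on the table, upright. Origin: centre of its underside; z up.
- beaker: Narrow tall open steel beaker with straight upright sides, 44 mm outside diameter, 55 mm high, walls 3 mm, about 0.09 kg, loose on the table, upright. Origin: centre of its underside; z up.
- tweezers: Rigid steel tweezers lying flat on the table, 132 mm long along their x (tips at +x), 10 mm high; at the middle 36 mm of their length are two parallel grip flats, 22 mm across (y) over the outsides. About 0.04 kg. Origin: midway between the grip flats, on the underside; z up. Width falls towards both ends.
- case: Closed steel instrument case (lid fixed), a box 90 mm (x) by 40 mm (y) by 28 mm high, with a dark seam round it and a small latch on its -y side, about 0.18 kg, loose on the table. Origin: centre of its underside; z up.
- amber_bottle: Bystander, to be left alone: brown glass bottle with white cap, 46 mm diameter, 66 mm high, loose. Origin: centre of its underside.
- tape_roll: Bystander, to be left alone: roll of paper tape lying flat, 72 mm outside diameter, 38 mm hole, 25 mm high, loose. Origin: centre of its underside.
- humidifier_jar: Bystander, to be left alone: clear humidifier jar with black cap, 56 mm diameter, 62 mm high, loose. Origin: centre of its underside.
Things that resemble listed ones, but are neither listed nor needed, are in the scene too. Leave any yellow look-alike of the short_tray alone. Of the things that look like the tweezers, the smaller one is meant.

How it is judged:
At the end, for the whole second after the job is handed in: Bowl in the short, tweezers in the long compartment of the long tray; case and beaker one in each compartment of the small tray; each wholly inside its compartment, upright or flat within 0.12 rad, underside within 4 mm of the tray floor, and at rest (x of bowl in the frame of long_tray between -0.099 and -0.065 m and y of bowl in the frame of long_tray between -0.017 and 0.017 m and z of bowl in the frame of long_tray between -0.001 and 0.007 m and x of tweezers in the frame of long_tray between 0.0225 and 0.0725 m and y of tweezers in the frame of long_tray between -0.04 and 0.04 m and z of tweezers in the frame of long_tray between -0.001 and 0.007 m and (((x of case in the frame of short_tray between -0.022 and 0.022 m and y of case in the frame of short_tray between 0.0175 and 0.0575 m and z of case in the frame of short_tray between -0.001 and 0.007 m) and (x of beaker in the frame of short_tray between -0.04 and 0.04 m and y of beaker in the frame of short_tray between -0.0545 and -0.0205 m and z of beaker in the frame of short_tray between -0.001 and 0.007 m)) or ((x of case in the frame of short_tray between -0.022 and 0.022 m and y of case in the frame of short_tray between -0.0575 and -0.0175 m and z of case in the frame of short_tray between -0.001 and 0.007 m) and (x of beaker in the frame of short_tray between -0.04 and 0.04 m and y of beaker in the frame of short_tray between 0.0205 and 0.0545 m and z of beaker in the frame of short_tray between -0.001 and 0.007 m))) and angle between each of bowl, beaker, tweezers, case's own z axis and vertical below 0.12 rad and linear speed of each of bowl, beaker, tweezers, case below 0.02 m/s and angular speed of each of bowl, beaker, tweezers, case below 0.2 rad/s); the robot touches nothing.
It fails at once if the amber bottle was pushed more than 20 mm or tipped over (distance of amber_bottle from where it was at the start of the episode above 0.02 m or angle between amber_bottle's own z axis and vertical above 0.35 rad).
It fails at once if the tape roll was pushed more than 20 mm or tipped over (distance of tape_roll from where it was at the start of the episode above 0.02 m or angle between tape_roll's own z axis and vertical above 0.35 rad).
It fails at once if the humidifier jar was pushed more than 20 mm or tipped over (distance of humidifier_jar from where it was at the start of the episode above 0.02 m or angle between humidifier_jar's own z axis and vertical above 0.35 rad).
It also fails if it takes over 99 s, if anything falls off the work surface, if the arm or the gripper's body presses on something with over 40 N, if the wrist force passes 120 N, or if a joint passes its speed limit or range.

## Working session

There is one attempt and no reset: what is moved stays moved. The work goes in short steps, Python scripts to look and compute and a tool call to move; the robot and the scene stay as the last step left them, time stands still between calls to the robot, and variables do not carry over. Pictures are saved under pics/ and viewed, at most 14 in all, crops included, and the job is handed in when it is done.

Besides the shell and the picture viewer there is one more tool, called as name(argument=value, ...) on one line, values as JSON. send_rows: Moves the arm, as the interface text tells. Its arguments: {"type":"object","properties":{"targets":{"type":"array","items":{"type":"array"}},"grip_force":{"type":"number"}},"required":["targets"]}

```bash
mkdir -p pics; python3 - <<'E'
from plant import bot,cams
import cv2,json
print(bot.get_obs())
for n in("scene","top"):
    c=cams.capture(n); cv2.imwrite(f"pics/{n}0.png",c["frame"][:,:,::-1]); 
    c["frame"]=None; print(n,c)
E
```

```text
{'clock': 0.0, 'q': array([ 1.20179971,  0.53719322, -0.00441674,  1.53885073,  0.00258005,
        1.06729468, -0.07118583]), 'qd': array([ 2.33319826e-05,  9.10625208e-04,  8.25529038e-04, -1.08513741e-03,
       -2.09872756e-03,  5.43788407e-04, -7.12893790e-04]), 'effort': array([ 4.64032200e-05, -5.70982897e+01,  9.90703180e-01, -2.51596481e+01,
       -5.64069708e-02,  1.80776906e-02,  1.49216471e-04]), 'tcp_pos': array([ 0.19361881, -0.61985459,  0.23783048]), 'eef_rot': array([-3.13985661e+00,  1.21313437e-04,  3.02854338e-01]), 'contact_force': array([-0.37117092,  0.35620246, -0.22502826]), 'torque': array([-0.05296632,  0.0122851 , -0.03049828]), 'gripper_force': 0.0, 'width': 0.08762671718946546}
scene {'frame': None, 'fx': 380.1209862289725, 'fy': 380.1209862289725, 'cx': 321.35731790177823, 'cy': 199.0597615230007, 'D': array([-0.01532851,  0.        ,  0.        ,  0.        ,  0.        ]), 'position': array([ 1.16696756, -0.24273807,  0.85591903]), 'orientation': array([-2.40406425,  0.01352929,  1.08041793])}
top {'frame': None, 'fx': 465.48838064550137, 'fy': 465.48838064550137, 'cx': 320.6346067806103, 'cy': 194.0383172620949, 'D': array([0.0431629, 0.       , 0.       , 0.       , 0.       ]), 'position': array([0.20040372, 0.09692434, 1.47901102]), 'orientation': array([-2.93892900e+00,  2.03112499e-03, -1.52246058e+00])}
```

View pics/scene0.png

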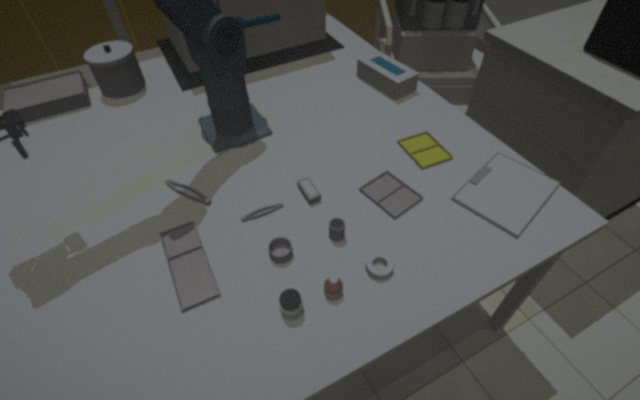

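View pics/top0.png

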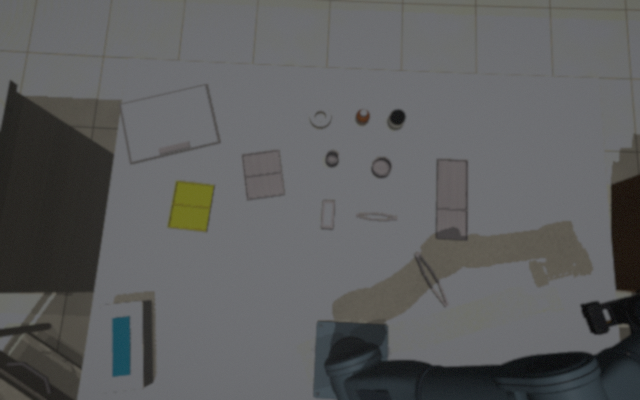

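The scene picture shows the long tray at about (190,265), the short tray at (390,194) and the tweezers at (262,212), with a larger pair at (188,192). It also has the case (309,189), bowl (281,250) and beaker (337,230). The bystanders are at (291,303), (333,288) and (379,267). The top picture shows the same things, with the tweezers at (377,217) and the yellow look-alike at (191,206). I'll enlarge crops of both.

```bash
python3 - <<'E'
import cv2
def crop(src,x,y,w,h,s,out):
    i=cv2.imread(src)[y:y+h,x:x+w]; i=cv2.convertScaleAbs(i,alpha=1.7)
    i=cv2.resize(i,None,fx=s,fy=s,interpolation=cv2.INTER_CUBIC)
    for k in range(0,w,20): cv2.line(i,(k*s,0),(k*s,6),(0,0,255),1); cv2.putText(i,str(x+k),(k*s,16),0,.35,(0,0,255),1)
    for k in range(0,h,20): cv2.line(i,(0,k*s),(6,k*s),(0,0,255),1); cv2.putText(i,str(y+k),(8,k*s+4),0,.35,(0,0,255),1)
    cv2.imwrite(out,i)
crop("pics/top0.png",230,100,130,145,4,"pics/t1.png")
crop("pics/top0.png",340,100,140,145,4,"pics/t2.png")
crop("pics/scene0.png",150,170,160,145,4,"pics/s1.png")
crop("pics/scene0.png",265,165,170,145,4,"pics/s2.png")
E
```

```text
(no output)
```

View pics/t1.png

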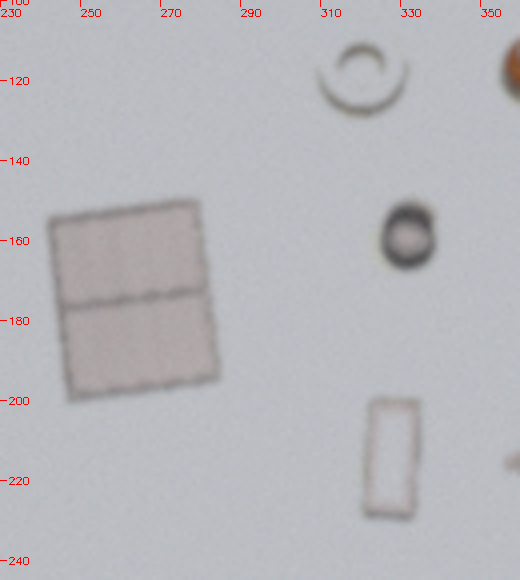

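View pics/t2.png

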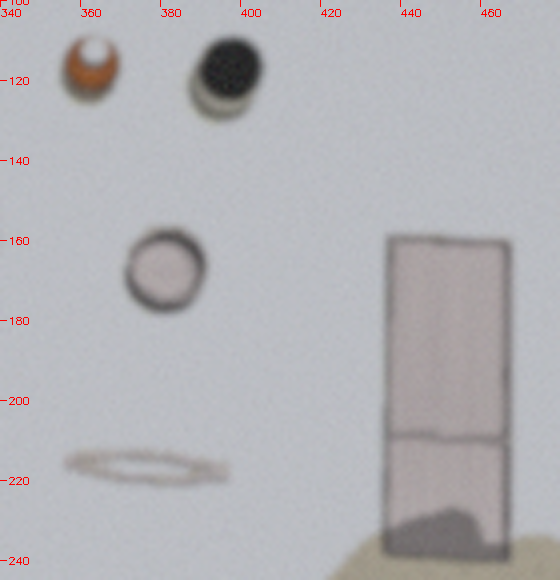

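View pics/s1.png

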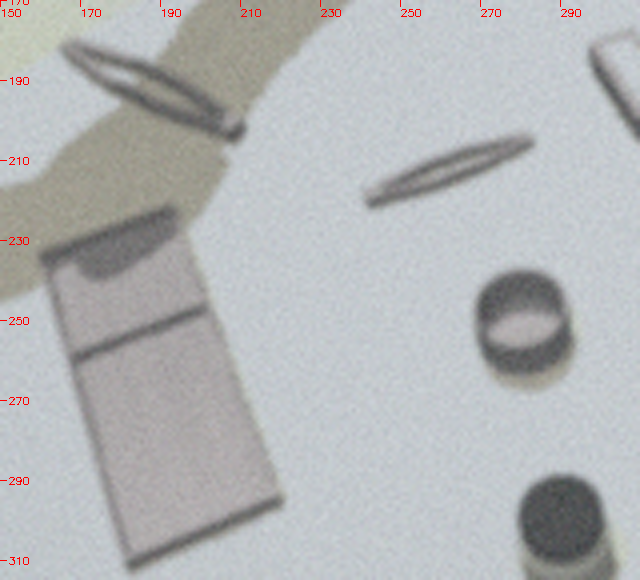

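View pics/s2.png

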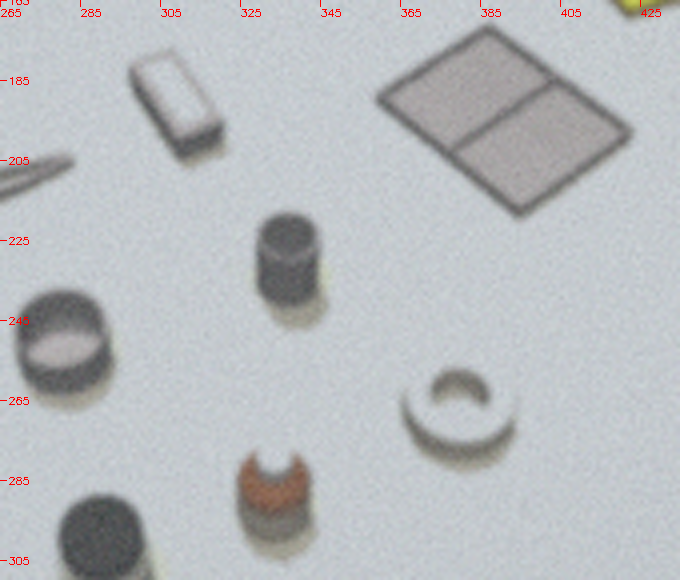

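The crops show the corners of both trays, the top face of the case, the tweezer ends and the rims clearly. I can triangulate from the pixels I read off, for example short tray corner A at (242.5,154.3) in top and (422.8,198.3) in scene.

```bash
cat > h.py <<'E'
import numpy as np, cv2
from scipy.spatial.transform import Rotation as R
from plant import bot,cams
def cam(n):
    c=cams.capture(n); K=np.array([[c["fx"],0,c["cx"]],[0,c["fy"],c["cy"]],[0,0,1]])
    Rw=R.from_euler("xyz",c["orientation"]).as_matrix()
    return dict(K=K,D=c["D"],R=Rw,p=c["position"],f=c["frame"])
def ray(c,uv):
    n=cv2.undistortPoints(np.array([[uv]],float),c["K"],c["D"])[0,0]
    return c["R"]@np.r_[n,1]
def tri(a,ua,b,ub):
    d1,d2=ray(a,ua),ray(b,ub)
    s=np.linalg.lstsq(np.c_[d1,-d2],b["p"]-a["p"],rcond=None)[0]
    P,Q=a["p"]+s[0]*d1,b["p"]+s[1]*d2
    return (P+Q)/2,np.linalg.norm(P-Q)
def onz(c,uv,z):
    d=ray(c,uv); return c["p"]+d*(z-c["p"][2])/d[2]
E
python3 - <<'E'
from h import *
np.set_printoptions(precision=4,suppress=True)
T,S=cam("top"),cam("scene")
O=dict(t1=(230,100),t2=(340,100),s1=(150,170),s2=(265,165))
full=lambda o,p:(np.array(p)+.5)/4-.5+O[o]
pts={ "stA":("t1",(50,217),"s2",(631,133)),"stB":("t1",(199,200),"s2",(520,215)),"stC":("t1",(219,380),"s2",(378,98)),"stD":("t1",(69,401),"s2",(488,27)),
"ltP":("t2",(388,237),"s1",(282,502)),"ltQ":("t2",(511,241),"s1",(130,570)),"ltR":("t2",(509,560),"s1",(42,258)),"ltS":("t2",(384,556),"s1",(172,208)),
"caBR":("t1",(413,518),"s2",(131,70)),"caBL":("t1",(363,516),"s2",(172,50)),"caTL":("t1",(371,401),"s2",(222,124)),"caTR":("t1",(420,401),"s2",(182,140)),
"twL":("t2",(65,462),"s1",(534,140)),"twR":("t2",(228,472),"s1",(367,203)),
"beak":("t1",(409,226),"s2",(288,234)),"bowl":("t2",(166,269),"s1",(522,306)),
"bott":("t2",(95,50),"s2",(275,462)),"jar":("t2",(232,68),"s1",(562,520)),"tape":("t1",(363,74),"s2",(459,402))}
r={}
for k,(a,p,b,q) in pts.items():
    r[k],g=tri(T,full(a,p),S,full(b,q)); print(k,r[k],"gap %.4f"%g)
for n,ks in dict(st="ABCD",lt="PQRS").items():
    c=[r[n+k] for k in ks]; print(n,np.mean(c,0),"sides",[round(np.linalg.norm(c[i]-c[i-1]),4) for i in range(4)],
     "yaws",[round(np.arctan2(*(c[i]-c[i-1])[1::-1]),3) for i in range(4)])
c=[r["ca"+k] for k in("TL","TR","BR","BL")];print("case",np.mean(c,0),[round(np.linalg.norm(c[i]-c[i-1]),4) for i in range(4)],[round(np.arctan2(*(c[i]-c[i-1])[1::-1]),3) for i in range(4)])
d=r["twR"]-r["twL"];print("tw",(r["twL"]+r["twR"])/2,np.linalg.norm(d),np.arctan2(d[1],d[0]))
E
```

```text
stA [0.6243 0.3785 0.0082] gap 0.0005
stB [0.6467 0.2594 0.0045] gap 0.0039
stC [0.4965 0.2332 0.0022] gap 0.0032
stD [0.4731 0.3524 0.0038] gap 0.0027
ltP [ 0.6395 -0.2597  0.001 ] gap 0.0003
ltQ [ 0.6402 -0.3568  0.0034] gap 0.0044
ltR [ 0.3784 -0.3513  0.0058] gap 0.0029
ltS [ 0.3766 -0.2561  0.0035] gap 0.0010
caBR [0.39   0.0723 0.0173] gap 0.0042
caBL [0.3888 0.1104 0.0202] gap 0.0012
caTL [0.4802 0.1075 0.0231] gap 0.0009
caTR [0.4823 0.0706 0.0264] gap 0.0035
twL [ 0.4405 -0.0001  0.0013] gap 0.0034
twR [ 0.4384 -0.1311  0.0018] gap 0.0020
beak [0.617  0.0846 0.0555] gap 0.0009
bowl [ 0.5959 -0.0748  0.031 ] gap 0.0014
bott [ 0.7671 -0.0099  0.0613] gap 0.0014
jar [ 0.7599 -0.1207  0.0537] gap 0.0025
tape [0.76   0.1296 0.0112] gap 0.0040
st [0.5602 0.3058 0.0047] sides [np.float64(0.1534), np.float64(0.1212), np.float64(0.1525), np.float64(0.1215)] yaws [np.float64(0.171), np.float64(-1.385), np.float64(-2.969), np.float64(1.765)]
lt [ 0.5087 -0.306   0.0034] sides [np.float64(0.2629), np.float64(0.0971), np.float64(0.2619), np.float64(0.0952)] yaws [np.float64(-0.014), np.float64(-1.564), np.float64(3.121), np.float64(1.589)]
case [0.4353 0.0902 0.0217] [np.float64(0.0916), np.float64(0.0371), np.float64(0.0928), np.float64(0.0382)] [np.float64(-0.032), np.float64(-1.515), np.float64(3.123), np.float64(1.602)]
tw [ 0.4394 -0.0656  0.0015] 0.13104570934753826 -1.587129504391734
```

Results:

| Item | Centre (m) | Yaw | Check |
|---|---|---|---|
| Long tray | (0.509, -0.306) | -0.016 | sides match the text within 3 mm |
| Short tray | (0.560, 0.306) | long side along 0.18 | sides match the text within 3 mm |
| Bowl | (0.596, -0.075) | – | – |
| Tweezers | (0.439, -0.066) | -1.587 | 131 mm long |
| Beaker | (0.617, 0.085) | – | – |
| Case | (0.436, 0.090) | -0.025 | – |

Heights come out 0 to 7 mm low but plausible, and everything is within reach.

A helper will convert each target into shift and turn. The bowl comes first.

```bash
cat > go.py <<'E'
import sys
from h import *
# args: x y z yaw ... in groups of 4, all relative to the current pose
o=bot.get_obs(); Rt=R.from_euler("xyz",o["eef_rot"]); a=list(map(float,sys.argv[1:]))
print("t %.2f"%o["clock"],o["tcp_pos"].round(4),o["eef_rot"].round(3),"w %.4f"%o["width"])
for i in range(0,len(a),4):
    s=Rt.inv().apply(np.array(a[i:i+3])-o["tcp_pos"])*100
    t=(Rt.inv()*R.from_euler("xyz",[np.pi,0,a[i+3]])).as_rotvec()
    print("shift cm",s.round(2),"turn",t.round(3))
E
python3 go.py .596 -.075 .15 1.57  .596 -.075 .012 1.57
```

```text
t 0.20 [ 0.1937 -0.6201  0.2382] [-3.141  0.     0.303] w 0.0879
shift cm [ 54.66 -40.02   8.85] turn [-1.000e-03 -1.000e-03 -1.267e+00]
shift cm [ 54.66 -40.01  22.65] turn [-1.000e-03 -1.000e-03 -1.267e+00]
```

send_rows(targets=[[8.8,[54.7,-40.0,8.8],[0,0,-1.27]],[8.8,[54.7,-40.0,8.8],[0,0,-1.27]],[8.8,[54.7,-40.0,8.8],[0,0,-1.27]],[8.8,[54.7,-40.0,8.8],[0,0,-1.27]],[8.8,[54.7,-40.0,8.8],[0,0,-1.27]],[8.8,[54.7,-40.0,8.8],[0,0,-1.27]],[8.8,[54.7,-40.0,8.8],[0,0,-1.27]],[8.8,[54.7,-40.0,8.8],[0,0,-1.27]],[8.8,[54.7,-40.0,8.8],[0,0,-1.27]],[8.8,[54.7,-40.0,8.8],[0,0,-1.27]],[8.8,[54.7,-40.0,8.8],[0,0,-1.27]],[8.8,[54.7,-40.0,8.8],[0,0,-1.27]]])

```text
clock: 1.7
tcp_pos: [0.5984, -0.0691, 0.1502]
eef_rot: [3.141, -0.004, 1.581]
contact_force: [0.1, -0.4, 0.2]
width: 0.0879
gripper_force: 0.0
```

send_rows(targets=[[8.8,[0,0,0],[0,0,0]],[8.8,[0,0,0],[0,0,0]],[8.8,[0,0,0],[0,0,0]]])

```text
clock: 2.08
tcp_pos: [0.5962, -0.077, 0.1509]
eef_rot: [-3.142, 0.001, 1.571]
contact_force: [0.7, 0.5, 0.0]
width: 0.0882
gripper_force: 0.0
```

```bash
python3 go.py .596 -.075 .012 1.57
```

```text
t 2.08 [ 0.5962 -0.077   0.1509] [-3.142e+00  1.000e-03  1.571e+00] w 0.0882
shift cm [ 0.21 -0.02 13.89] turn [-0.     0.001  0.001]
```

send_rows(targets=[[8.8,[0.2,0,4],[0,0,0]],[8.8,[0.2,0,8],[0,0,0]],[8.8,[0.2,0,11.5],[0,0,0]],[8.8,[0.2,0,13.9],[0,0,0]],[8.8,[0.2,0,13.9],[0,0,0]],[8.8,[0.2,0,13.9],[0,0,0]],[5.8,[0.2,0,13.9],[0,0,0]],[5.8,[0.2,0,13.9],[0,0,0]],[5.8,[0.2,0,13.9],[0,0,0]],[5.8,[0.2,0,13.9],[0,0,0]],[5.8,[0.2,0,13.9],[0,0,0]]], grip_force=20)

```text
clock: 3.45
tcp_pos: [0.5972, -0.0736, 0.0123]
eef_rot: [3.141, 0.0, 1.573]
contact_force: [-0.6, -0.1, 6.4]
width: 0.0628
gripper_force: 19.9
```

send_rows(targets=[[5.8,[0,0,0],[0,0,0]],[5.8,[0,0,-3],[0,0,0]],[5.8,[0,0,-7],[0,0,0]],[5.8,[0,0,-11],[0,0,0]],[5.8,[0,0,-12],[0,0,0]],[5.8,[0,0,-12],[0,0,0]],[5.8,[0,0,-12],[0,0,0]]])

```text
clock: 4.32
tcp_pos: [0.5954, -0.0735, 0.1299]
eef_rot: [-3.139, -0.0, 1.573]
contact_force: [-0.3, -0.3, -1.5]
width: 0.0628
gripper_force: 19.9
```

```bash
python3 go.py .427 -.305 .13 1.57  .427 -.305 .016 1.57
```

```text
t 4.33 [ 0.5954 -0.0735  0.1299] [-3.139 -0.     1.573] w 0.0628
shift cm [-23.11 -16.89   0.04] turn [-0.003 -0.     0.003]
shift cm [-23.12 -16.85  11.43] turn [-0.003 -0.     0.003]
```

send_rows(targets=[[5.8,[-4,-3,0],[0,0,0]],[5.8,[-8.5,-6.2,0],[0,0,0]],[5.8,[-13,-9.5,0],[0,0,0]],[5.8,[-17.5,-12.8,0],[0,0,0]],[5.8,[-21,-15.5,0],[0,0,0]],[5.8,[-23.1,-16.9,0],[0,0,0]],[5.8,[-23.1,-16.9,0],[0,0,0]],[5.8,[-23.1,-16.9,4],[0,0,0]],[5.8,[-23.1,-16.9,8],[0,0,0]],[5.8,[-23.1,-16.9,10],[0,0,0]],[5.8,[-23.1,-16.9,10],[0,0,0]],[5.8,[-23.1,-16.9,10],[0,0,0]]])

```text
clock: 5.82
tcp_pos: [0.4291, -0.3042, 0.0322]
eef_rot: [3.141, -0.0, 1.574]
contact_force: [-0.4, -0.3, -1.2]
width: 0.0628
gripper_force: 19.9
```

```bash
python3 go.py .427 -.305 .0155 1.57; python3 -c "
from h import *
cv2.imwrite('pics/b1.png',cv2.resize(cv2.convertScaleAbs(cam('scene')['f'][180:320,130:310,::-1],alpha=1.7),None,fx=4,fy=4))"
```

```text
t 5.83 [ 0.4291 -0.3042  0.0322] [ 3.141 -0.     1.574] w 0.0628
shift cm [-0.08 -0.21  1.67] turn [ 0.001 -0.     0.004]
```

View pics/b1.png

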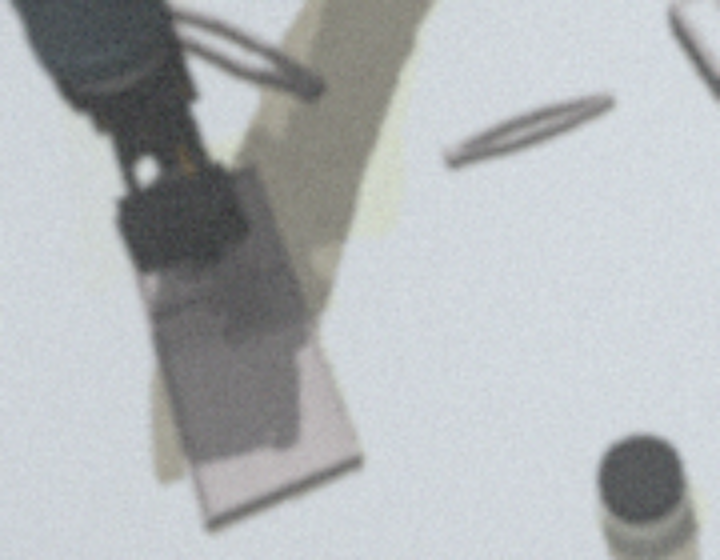

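The bowl is hanging over the short compartment (gripper at crop (180,225)), mostly hidden by the gripper, and the tweezers haven't moved. Now I lower it and release.

send_rows(targets=[[5.8,[-0.1,-0.2,0.8],[0,0,0]],[5.8,[-0.1,-0.2,1.4],[0,0,0]],[5.8,[-0.1,-0.2,1.7],[0,0,0]],[5.8,[-0.1,-0.2,1.7],[0,0,0]],[5.8,[-0.1,-0.2,1.7],[0,0,0]],[8.0,[-0.1,-0.2,1.7],[0,0,0]],[8.0,[-0.1,-0.2,1.7],[0,0,0]],[8.0,[-0.1,-0.2,1.7],[0,0,0]]])

```text
clock: 6.88
tcp_pos: [0.4262, -0.3058, 0.0146]
eef_rot: [3.142, -0.0, 1.573]
contact_force: [0.3, -0.9, 0.3]
width: 0.0801
gripper_force: 0.0
```

send_rows(targets=[[8.0,[0,0,0],[0,0,0]],[8.0,[0,0,-4],[0,0,0]],[8.0,[0,0,-8],[0,0,0]],[8.0,[0,0,-11],[0,0,0]],[8.0,[0,0,-11],[0,0,0]],[8.0,[0,0,-11],[0,0,0]]])

```text
clock: 7.62
tcp_pos: [0.4256, -0.3056, 0.124]
eef_rot: [-3.141, -0.0, 1.573]
contact_force: [-0.0, -0.6, -0.0]
width: 0.0799
gripper_force: 0.0
```

```bash
python3 go.py .4395 -.0655 .12 1.555 .4395 -.0655 .003 1.555
```

```text
t 7.62 [ 0.4256 -0.3056  0.124 ] [-3.141 -0.     1.573] w 0.0799
shift cm [24.01  1.44  0.41] turn [-0.001 -0.     0.018]
shift cm [24.01  1.45 12.11] turn [-0.001 -0.     0.018]
```

send_rows(targets=[[5.0,[5,0.3,0.2],[0,0,0.02]],[5.0,[11,0.7,0.4],[0,0,0.02]],[5.0,[17,1.0,0.4],[0,0,0.02]],[5.0,[22,1.4,0.4],[0,0,0.02]],[5.0,[24,1.4,0.4],[0,0,0.02]],[5.0,[24,1.4,0.4],[0,0,0.02]],[5.0,[24,1.4,4],[0,0,0.02]],[5.0,[24,1.4,8],[0,0,0.02]],[5.0,[24,1.4,10],[0,0,0.02]],[5.0,[24,1.4,10],[0,0,0.02]],[5.0,[24,1.4,10],[0,0,0.02]]])

```text
clock: 9.0
tcp_pos: [0.4398, -0.0667, 0.025]
eef_rot: [3.141, 0.0, 1.552]
contact_force: [-0.7, 0.1, 0.1]
width: 0.05
gripper_force: 0.0
```

```bash
python3 go.py .4395 -.0655 .003 1.555; python3 -c "
from h import *
cv2.imwrite('pics/b2.png',cv2.resize(cv2.convertScaleAbs(cam('scene')['f'][170:320,140:310,::-1],alpha=1.7),None,fx=4,fy=4))"
```

```text
t 9.00 [ 0.4398 -0.0667  0.025 ] [3.141 0.    1.552] w 0.0500
shift cm [ 0.12 -0.03  2.2 ] turn [ 0.     0.    -0.003]
```

View pics/b2.png

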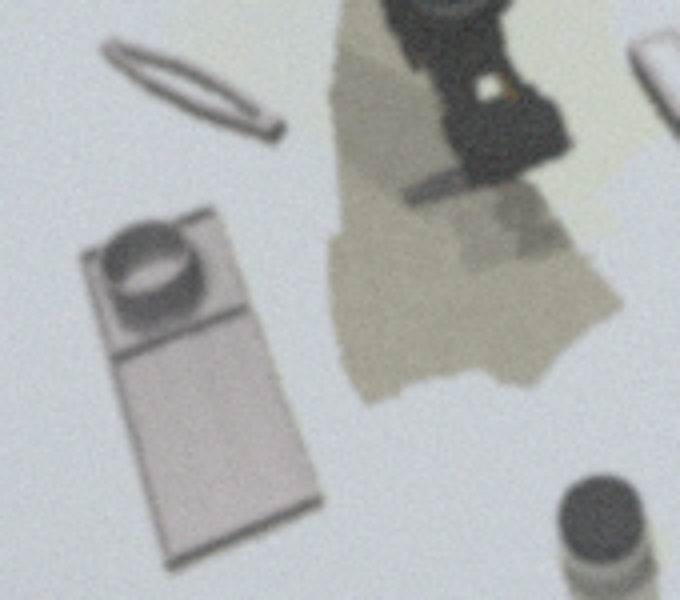

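The bowl stands upright in the short compartment, with its base near crop (163,290) and the compartment centre at (165,283). The tweezers lie under the gripper, so I'll grasp them.

send_rows(targets=[[5.0,[0.1,0,1.2],[0,0,0]],[5.0,[0.1,0,2.1],[0,0,0]],[5.0,[0.1,0,2.1],[0,0,0]],[5.0,[0.1,0,2.1],[0,0,0]],[1.6,[0.1,0,2.1],[0,0,0]],[1.6,[0.1,0,2.1],[0,0,0]],[1.6,[0.1,0,2.1],[0,0,0]],[1.6,[0.1,0,2.1],[0,0,0]],[1.6,[0.1,0,2.1],[0,0,0]],[1.6,[0.1,0,2.1],[0,0,0]]], grip_force=20)

```text
clock: 10.3
tcp_pos: [0.4397, -0.0648, 0.0038]
eef_rot: [3.142, 0.0, 1.553]
contact_force: [-0.1, 0.1, 4.8]
width: 0.022
gripper_force: 19.9
```

send_rows(targets=[[1.6,[0,0,0],[0,0,0]],[1.6,[0,0,-3],[0,0,0]],[1.6,[0,0,-7],[0,0,0]],[1.6,[0,0,-11],[0,0,0]],[1.6,[0,0,-13],[0,0,0]],[1.6,[0,0,-13],[0,0,0]],[1.6,[0,0,-13],[0,0,0]]])

```text
clock: 11.18
tcp_pos: [0.439, -0.0649, 0.1328]
eef_rot: [-3.14, -0.0, 1.553]
contact_force: [-0.8, -0.1, -0.7]
width: 0.0221
gripper_force: 19.9
```

```bash
python3 go.py .5565 -.307 .13 -.016  .5565 -.307 .007 -.016
```

```text
t 11.18 [ 0.439  -0.0649  0.1328] [-3.14  -0.     1.553] w 0.0221
shift cm [-24.    12.19   0.26] turn [-1.000e-03  1.000e-03  1.569e+00]
shift cm [-24.    12.21  12.56] turn [-1.000e-03  1.000e-03  1.569e+00]
```

send_rows(targets=[[1.6,[-3,1.5,0],[0,0,0.17]],[1.6,[-6,3,0],[0,0,0.34]],[1.6,[-9,4.5,0],[0,0,0.51]],[1.6,[-12,6,0],[0,0,0.68]],[1.6,[-15,7.5,0],[0,0,0.85]],[1.6,[-18,9,0],[0,0,1.02]],[1.6,[-21,10.5,0],[0,0,1.19]],[1.6,[-23,11.7,0],[0,0,1.36]],[1.6,[-24,12.2,0],[0,0,1.5]],[1.6,[-24,12.2,0],[0,0,1.57]],[1.6,[-24,12.2,0],[0,0,1.57]],[1.6,[-24,12.2,0],[0,0,1.57]]])

```text
clock: 12.68
tcp_pos: [0.5568, -0.3065, 0.1327]
eef_rot: [-3.141, 0.002, -0.015]
contact_force: [-0.4, -0.8, -0.4]
width: 0.0212
gripper_force: 19.9
```

send_rows(targets=[[1.6,[0,0,4],[0,0,0]],[1.6,[0,0,8],[0,0,0]],[1.6,[0,0,10],[0,0,0]],[1.6,[0,0,10],[0,0,0]],[1.6,[0,0,10],[0,0,0]]])

```text
clock: 13.3
tcp_pos: [0.5583, -0.3075, 0.0351]
eef_rot: [3.141, -0.002, -0.017]
contact_force: [-0.4, 0.5, -0.3]
width: 0.0216
gripper_force: 19.9
```

```bash
python3 go.py .5565 -.307 .0075 -.016; python3 -c "
from h import *
cv2.imwrite('pics/b3.png',cv2.resize(cv2.convertScaleAbs(cam('scene')['f'][170:320,140:310,::-1],alpha=1.7),None,fx=4,fy=4))"
```

```text
t 13.30 [ 0.5583 -0.3075  0.0351] [ 3.141e+00 -2.000e-03 -1.700e-02] w 0.0216
shift cm [-0.19 -0.05  2.76] turn [ 0.001 -0.002 -0.001]
```

View pics/b3.png

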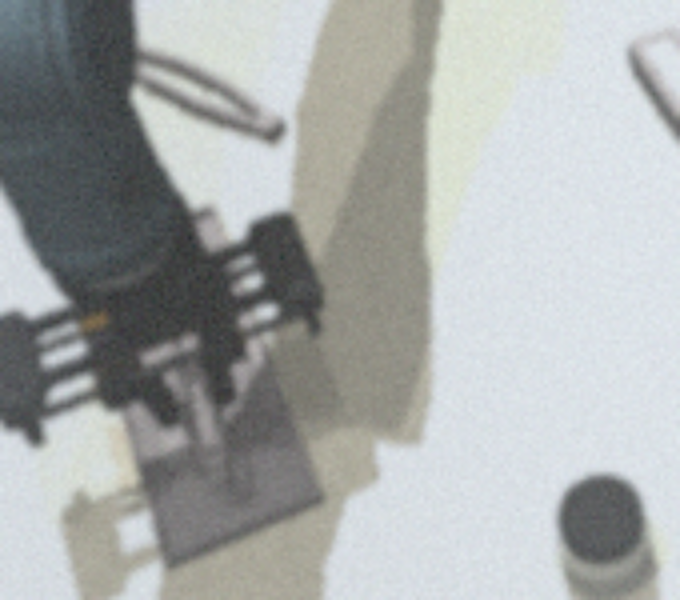

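The tweezers hang along the tray axis above the long compartment, with the visible end near crop (210,450) and clear of the end wall. I lower them next.

send_rows(targets=[[1.6,[-0.2,0,1.2],[0,0,0]],[1.6,[-0.2,0,2.2],[0,0,0]],[1.6,[-0.2,0,2.8],[0,0,0]],[1.6,[-0.2,0,2.8],[0,0,0]],[1.6,[-0.2,0,2.8],[0,0,0]],[3.8,[-0.2,0,2.8],[0,0,0]],[3.8,[-0.2,0,2.8],[0,0,0]],[3.8,[-0.2,0,2.8],[0,0,0]]])

```text
clock: 14.35
tcp_pos: [0.5553, -0.307, 0.0055]
eef_rot: [3.142, 0.0, -0.017]
contact_force: [-0.8, 1.2, -0.4]
width: 0.0377
gripper_force: 0.0
```

send_rows(targets=[[3.8,[0,0,0],[0,0,0]],[3.8,[0,0,-3],[0,0,0]],[3.8,[0,0,-7],[0,0,0]],[3.8,[0,0,-12],[0,0,0]],[3.8,[0,0,-15],[0,0,0]],[3.8,[0,0,-15],[0,0,0]],[3.8,[0,0,-15],[0,0,0]]])

```text
clock: 15.22
tcp_pos: [0.5546, -0.3066, 0.1547]
eef_rot: [-3.141, 0.001, -0.017]
contact_force: [0.1, -0.1, -1.2]
width: 0.038
gripper_force: 0.0
```

```bash
python3 go.py .617 .085 .155 1.57
```

```text
t 15.22 [ 0.5546 -0.3066  0.1547] [-3.141e+00  1.000e-03 -1.700e-02] w 0.0380
shift cm [ 5.560e+00 -3.926e+01 -1.000e-02] turn [-2.000e-03  1.000e-03 -1.587e+00]
```

send_rows(targets=[[6.5,[1,-6,0],[0,0,-0.1]],[7.5,[1.8,-12,0],[0,0,-0.2]],[7.5,[2.6,-18,0],[0,0,-0.2]],[7.5,[3.5,-24,0],[0,0,-0.2]],[7.5,[4.4,-30,0],[0,0,-0.2]],[7.5,[5.1,-36,0],[0,0,-0.2]],[7.5,[5.6,-39.3,0],[0,0,-0.2]],[7.5,[5.6,-39.3,0],[0,0,-0.2]],[7.5,[5.6,-39.3,0],[0,0,-0.2]],[7.5,[5.6,-39.3,0],[0,0,-0.2]]])

```text
clock: 16.48
tcp_pos: [0.6178, 0.0828, 0.1551]
eef_rot: [3.141, 0.001, 0.18]
contact_force: [0.1, -0.4, 0.4]
width: 0.075
gripper_force: 0.0
```

```bash
python3 go.py .617 .085 .024 .18;  python3 -c "
from h import *
cv2.imwrite('pics/b4.png',cv2.resize(cv2.convertScaleAbs(cam('scene')['f'][165:325,145:345,::-1],alpha=1.7),None,fx=3.7,fy=3.7))"
```

```text
t 16.48 [0.6178 0.0828 0.1551] [3.141e+00 1.000e-03 1.800e-01] w 0.0750
shift cm [-0.02 -0.25 13.11] turn [0.001 0.001 0.   ]
```

View pics/b4.png

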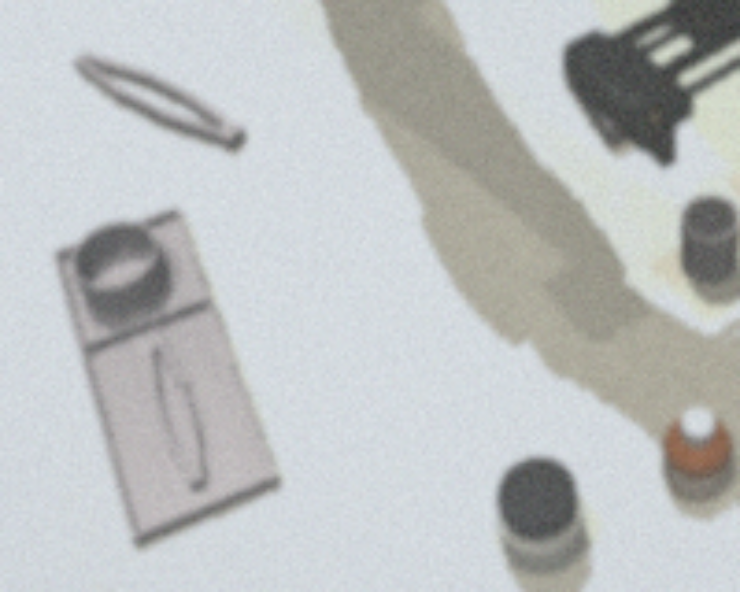

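The tweezers lie flat in the long compartment, with ends at crop (157,350) and (200,487) and their middle at the compartment centre. The bowl is good. Next is the beaker.

send_rows(targets=[[7.5,[0,-0.2,4],[0,0,0]],[7.5,[0,-0.2,8],[0,0,0]],[7.5,[0,-0.2,11.5],[0,0,0]],[7.5,[0,-0.2,13.1],[0,0,0]],[7.5,[0,-0.2,13.1],[0,0,0]],[7.5,[0,-0.2,13.1],[0,0,0]],[3.8,[0,-0.2,13.1],[0,0,0]],[3.8,[0,-0.2,13.1],[0,0,0]],[3.8,[0,-0.2,13.1],[0,0,0]],[3.8,[0,-0.2,13.1],[0,0,0]],[3.8,[0,-0.2,13.1],[0,0,0]],[3.8,[0,-0.2,13.1],[0,0,0]]], grip_force=20)

```text
clock: 18.02
tcp_pos: [0.6179, 0.0868, 0.025]
eef_rot: [3.141, -0.0, 0.183]
contact_force: [-1.5, -2.1, 5.5]
width: 0.0432
gripper_force: 20.0
```

send_rows(targets=[[3.8,[0,0,0],[0,0,0]],[3.8,[0,0,-3],[0,0,0]],[3.8,[0,0,-7],[0,0,0]],[3.8,[0,0,-11],[0,0,0]],[3.8,[0,0,-12],[0,0,0]],[3.8,[0,0,-12],[0,0,0]],[3.8,[0,0,-12],[0,0,0]]])

```text
clock: 18.9
tcp_pos: [0.6164, 0.0869, 0.1427]
eef_rot: [-3.142, 0.003, 0.183]
contact_force: [-0.2, -0.9, -1.8]
width: 0.043
gripper_force: 20.0
```

```bash
python3 go.py .519 .2985 .14 .18 .599 .313 .14 .18
```

```text
t 18.90 [0.6164 0.0869 0.1427] [-3.142e+00  3.000e-03  1.830e-01] w 0.0430
shift cm [ -5.72 -22.58   0.29] turn [-0.     0.003  0.003]
shift cm [  2.41 -22.55   0.27] turn [-0.     0.003  0.003]
```

send_rows(targets=[[3.8,[0.5,-4,0],[0,0,0]],[3.8,[1,-9,0],[0,0,0]],[3.8,[1.6,-14,0],[0,0,0]],[3.8,[2,-19,0],[0,0,0]],[3.8,[2.4,-22.6,0],[0,0,0]],[3.8,[2.4,-22.6,0],[0,0,0]],[3.8,[2.4,-22.6,0],[0,0,0]],[3.8,[2.4,-22.6,4],[0,0,0]],[3.8,[2.4,-22.6,8],[0,0,0]],[3.8,[2.4,-22.6,10],[0,0,0]],[3.8,[2.4,-22.6,10],[0,0,0]],[3.8,[2.4,-22.6,10],[0,0,0]]])

```text
clock: 20.4
tcp_pos: [0.6014, 0.3138, 0.0462]
eef_rot: [-3.141, -0.002, 0.182]
contact_force: [-0.3, 0.6, -0.7]
width: 0.0435
gripper_force: 20.0
```

```bash
python3 go.py .599 .313 .0285 .18
```

```text
t 20.40 [0.6014 0.3138 0.0462] [-3.141e+00 -2.000e-03  1.820e-01] w 0.0435
shift cm [-0.26  0.04  1.77] turn [-0.001 -0.002  0.002]
```

send_rows(targets=[[3.8,[-0.2,0,0.8],[0,0,0]],[3.8,[-0.2,0,1.4],[0,0,0]],[3.8,[-0.2,0,1.8],[0,0,0]],[3.8,[-0.2,0,1.8],[0,0,0]],[3.8,[-0.2,0,1.8],[0,0,0]],[6.5,[-0.2,0,1.8],[0,0,0]],[6.5,[-0.2,0,1.8],[0,0,0]],[6.5,[-0.2,0,1.8],[0,0,0]],[6.5,[-0.2,0,1.8],[0,0,0]]])

```text
clock: 21.52
tcp_pos: [0.5982, 0.3132, 0.0265]
eef_rot: [3.142, 0.0, 0.183]
contact_force: [0.1, 0.5, 0.9]
width: 0.065
gripper_force: 0.0
```

send_rows(targets=[[6.5,[0,0,-3],[0,0,0]],[6.5,[0,0,-7],[0,0,0]],[6.5,[0,0,-11],[0,0,0]],[6.5,[0,0,-12],[0,0,0]],[6.5,[0,0,-12],[0,0,0]],[6.5,[0,0,-12],[0,0,0]]])

```text
clock: 22.28
tcp_pos: [0.5972, 0.3126, 0.1448]
eef_rot: [3.141, 0.003, 0.183]
contact_force: [-0.3, -0.1, -1.0]
width: 0.0648
gripper_force: 0.0
```

```bash
python3 go.py .436 .09 .14 -.022
```

```text
t 22.27 [0.5972 0.3126 0.1448] [3.141e+00 3.000e-03 1.830e-01] w 0.0648
shift cm [-19.9   18.96   0.56] turn [0.001 0.003 0.205]
```

send_rows(targets=[[7.5,[-4,3.8,0.5],[0,0,0.1]],[7.5,[-8,7.6,0.5],[0,0,0.2]],[7.5,[-12,11.4,0.5],[0,0,0.2]],[7.5,[-16,15.2,0.5],[0,0,0.2]],[7.5,[-19,18,0.5],[0,0,0.2]],[7.5,[-19.9,19,0.5],[0,0,0.2]],[7.5,[-19.9,19,0.5],[0,0,0.2]],[7.5,[-19.9,19,0.5],[0,0,0.2]],[7.5,[-19.9,19,0.5],[0,0,0.2]]])

```text
clock: 23.4
tcp_pos: [0.4378, 0.0914, 0.1416]
eef_rot: [-3.141, -0.0, -0.016]
contact_force: [0.2, -0.7, 0.0]
width: 0.0754
gripper_force: 0.0
```

```bash
python3 go.py .436 .09 .012 -.022;  python3 -c "
from h import *
cv2.imwrite('pics/b5.png',cv2.resize(cv2.convertScaleAbs(cam('scene')['f'][130:300,260:440,::-1],alpha=1.7),None,fx=3.5,fy=3.5))"
```

```text
t 23.40 [0.4378 0.0914 0.1416] [-3.141 -0.    -0.016] w 0.0754
shift cm [-0.18  0.15 12.96] turn [-0.001 -0.     0.006]
```

View pics/b5.png

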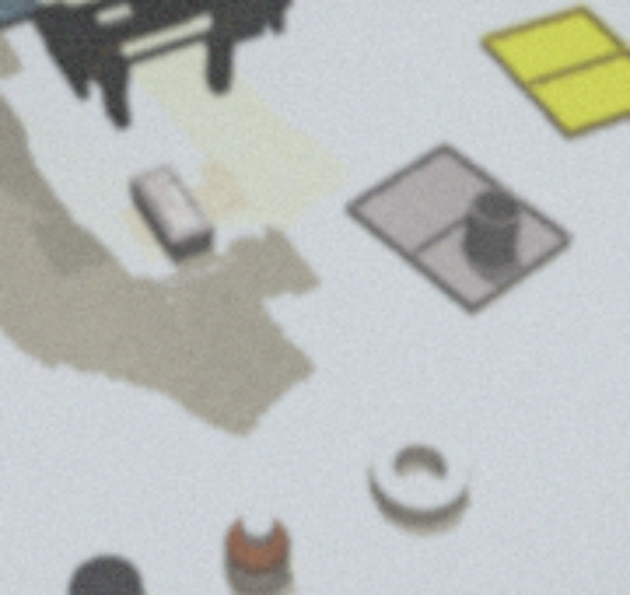

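The beaker stands upright with its base near crop (492,250), at the centre of the far compartment. The case is untouched below the gripper, so I grasp it now.

send_rows(targets=[[7.5,[-0.2,0.1,4],[0,0,0]],[7.5,[-0.2,0.1,8],[0,0,0]],[7.5,[-0.2,0.1,11.5],[0,0,0]],[7.5,[-0.2,0.1,13.0],[0,0,0]],[7.5,[-0.2,0.1,13.0],[0,0,0]],[7.5,[-0.2,0.1,13.0],[0,0,0]],[3.4,[-0.2,0.1,13.0],[0,0,0]],[3.4,[-0.2,0.1,13.0],[0,0,0]],[3.4,[-0.2,0.1,13.0],[0,0,0]],[3.4,[-0.2,0.1,13.0],[0,0,0]],[3.4,[-0.2,0.1,13.0],[0,0,0]],[3.4,[-0.2,0.1,13.0],[0,0,0]]], grip_force=30)

```text
clock: 24.95
tcp_pos: [0.4352, 0.0893, 0.0119]
eef_rot: [-3.142, -0.0, -0.017]
contact_force: [-0.8, -0.1, 5.2]
width: 0.0399
gripper_force: 30.0
```

send_rows(targets=[[3.4,[0,0,0],[0,0,0]],[3.4,[0,0,-3],[0,0,0]],[3.4,[0,0,-7],[0,0,0]],[3.4,[0,0,-11],[0,0,0]],[3.4,[0,0,-13],[0,0,0]],[3.4,[0,0,-13],[0,0,0]],[3.4,[0,0,-13],[0,0,0]]])

```text
clock: 25.82
tcp_pos: [0.4343, 0.089, 0.1407]
eef_rot: [3.141, 0.002, -0.017]
contact_force: [-0.7, -0.9, -2.3]
width: 0.0396
gripper_force: 30.0
```

```bash
python3 go.py .521 .299 .14 1.75
```

```text
t 25.82 [0.4343 0.089  0.1407] [ 3.141e+00  2.000e-03 -1.700e-02] w 0.0396
shift cm [  8.31 -21.14   0.05] turn [-1.000e-03  2.000e-03 -1.767e+00]
```

send_rows(targets=[[3.4,[0.8,-2,0],[0,0,-0.17]],[3.4,[1.6,-4,0],[0,0,-0.34]],[3.4,[2.4,-6,0],[0,0,-0.51]],[3.4,[3.2,-8,0],[0,0,-0.68]],[3.4,[4,-10,0],[0,0,-0.85]],[3.4,[4.8,-12,0],[0,0,-1.02]],[3.4,[5.6,-14,0],[0,0,-1.19]],[3.4,[6.4,-16.2,0],[0,0,-1.36]],[3.4,[7.3,-18.6,0],[0,0,-1.53]],[3.4,[8.3,-21.1,0],[0,0,-1.68]],[3.4,[8.3,-21.1,0],[0,0,-1.77]],[3.4,[8.3,-21.1,0],[0,0,-1.77]]])

```text
clock: 27.32
tcp_pos: [0.5207, 0.2984, 0.1397]
eef_rot: [-3.138, 0.0, 1.752]
contact_force: [0.7, -1.3, -2.1]
width: 0.0394
gripper_force: 30.0
```

send_rows(targets=[[3.4,[0,0,0],[0,0,0]],[3.4,[0,0,4],[0,0,0]],[3.4,[0,0,8],[0,0,0]],[3.4,[0,0,10],[0,0,0]],[3.4,[0,0,10],[0,0,0]],[3.4,[0,0,10],[0,0,0]]])

```text
clock: 28.08
tcp_pos: [0.5226, 0.2995, 0.043]
eef_rot: [3.14, -0.001, 1.753]
contact_force: [-0.0, 1.0, -1.4]
width: 0.0398
gripper_force: 30.0
```

```bash
python3 go.py .521 .299 .0155 1.75;  python3 -c "
from h import *
cv2.imwrite('pics/b6.png',cv2.resize(cv2.convertScaleAbs(cam('scene')['f'][130:250,300:450,::-1],alpha=1.7),None,fx=4,fy=4))"
```

```text
t 28.07 [0.5226 0.2995 0.043 ] [ 3.140e+00 -1.000e-03  1.753e+00] w 0.0398
shift cm [-0.03 -0.17  2.75] turn [ 0.002 -0.001  0.003]
```

View pics/b6.png

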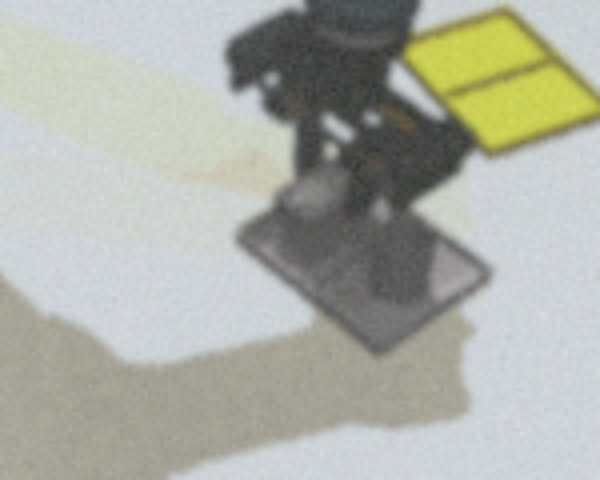

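The case hangs over the near compartment (crop (310,200)), aligned with it. The beaker still stands at (400,265). Now I lower it and release with a small opening.

send_rows(targets=[[3.4,[0,-0.2,1.2],[0,0,0]],[3.4,[0,-0.2,2.2],[0,0,0]],[3.4,[0,-0.2,2.7],[0,0,0]],[3.4,[0,-0.2,2.7],[0,0,0]],[3.4,[0,-0.2,2.7],[0,0,0]],[5.2,[0,-0.2,2.7],[0,0,0]],[5.2,[0,-0.2,2.7],[0,0,0]],[5.2,[0,-0.2,2.7],[0,0,0]],[5.2,[0,-0.2,2.7],[0,0,0]]])

```text
clock: 29.25
tcp_pos: [0.5198, 0.2985, 0.0146]
eef_rot: [3.142, -0.0, 1.753]
contact_force: [-0.5, -0.7, -0.6]
width: 0.0517
gripper_force: 0.0
```

send_rows(targets=[[5.2,[0,0,-3],[0,0,0]],[5.2,[0,0,-7],[0,0,0]],[5.2,[0,0,-12],[0,0,0]],[5.2,[0,0,-12],[0,0,0]],[5.2,[12,20,-12],[0,0,0]],[5.2,[12,20,-12],[0,0,0]],[5.2,[0,20,-18],[0,0,0]],[5.2,[0,20,-18],[0,0,0]],[5.2,[-25,15,-18],[0,0,0]],[5.2,[-25,15,-18],[0,0,0]],[5.2,[-25,15,-18],[0,0,0]],[5.2,[-25,15,-18],[0,0,0]]])

```text
clock: 30.75
tcp_pos: [0.7118, 0.0834, 0.1931]
eef_rot: [-3.14, 0.0, 1.753]
contact_force: [0.3, 0.2, -0.2]
width: 0.0522
gripper_force: 0.0
```

```bash
python3 go.py;  python3 -c "
from h import *
a=cv2.convertScaleAbs(cam('scene')['f'][150:320,150:440,::-1],alpha=1.7);b=cv2.convertScaleAbs(cam('top')['f'][100:250,230:480,::-1],alpha=1.7)
b=cv2.copyMakeBorder(b,0,0,0,40,cv2.BORDER_CONSTANT)
cv2.imwrite('pics/b7.png',cv2.resize(a,None,fx=2.7,fy=2.7));cv2.imwrite('pics/b8.png',cv2.resize(b,None,fx=2.7,fy=2.7))"
```

```text
t 30.75 [0.7118 0.0834 0.1931] [-3.14   0.     1.753] w 0.0522
```

View pics/b7.png

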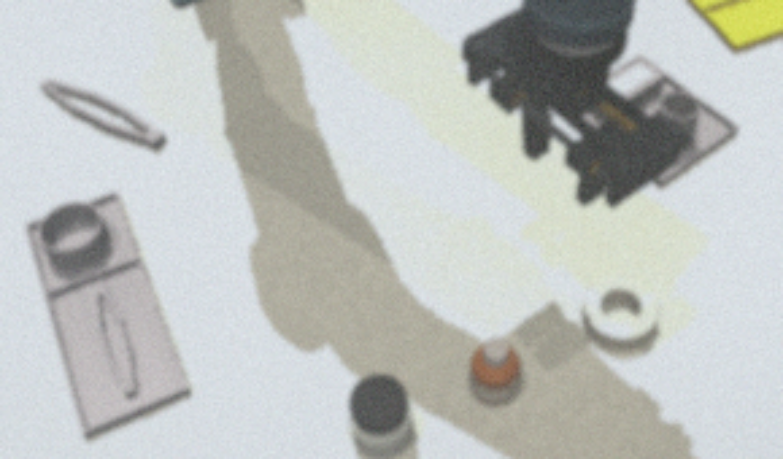

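View pics/b8.png

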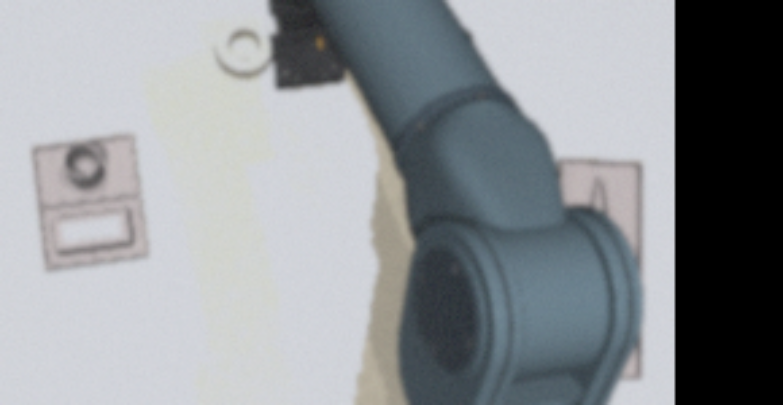

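In the top picture the case lies flat and inside the near compartment (crop (95,230)), and the beaker stands in the far one (86,167). In the scene picture the bowl and tweezers sit in the long tray, and the bottle, tape roll and jar stand. The arm is clear of everything, so I hand in.

```bash
python3 -c "
from plant import bot
print(bot.sign_off())"
```

```text
the job is handed in; nothing more can be done
None
```

I placed the bowl, tweezers, beaker and case in their compartments and handed the job in at about 31 s; the last pictures show all four in place and the bystanders standing, but the hand-in gave no verdict.

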